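# Unlock the shaker's tube tray and hold it lifted

### The arm

A 6-joint arm with a two-finger parallel gripper is mounted at the origin on the work surface. World frame = base frame: x ahead of the robot, y to its left, z up, the work surface at z = 0. Lengths are in m, angles in rad, forces in N, time in s.
With the tool pointing down it reaches from about 0.4 to 0.825 m from the base axis. Payload 7 kg.
Tool frame: the origin (TCP) lies at the very end of the fingers, on their centre line; the grasp point (between the pads) lies arm.grip_point_offset behind it (arm.grip_point_offset is the distance from the TCP to the grasp point, in m); z points along the fingers, y is the line along which they close (so a half turn about z gives the same grasp; the last joint's range is limited). The gripper opens to 88 mm and grips with 3 to 60 N. Pads are 19 mm wide; open, the fingers measure 130 mm over their backs; the gripper's body (78 mm by 193 mm) begins 47 mm behind the grasp point.
Start: joints at [-1.008, 0.359, 0.012, 0, -1.224, -0.288], TCP at [0.183, -0.65, 0.227] pointing down, gripper open.
Joint ranges: [-3.07, 3.07], [-1.43, 2.12], [-1.02, 1.25], [-3.03, 1.67], [-3.05, -0], [-3.03, 3.03]. Speed limits (rad/s): [2.39, 2.39, 3.01, 3.14, 3.14, 3.14].

### API

Orientations are given as [roll, pitch, yaw] about the fixed x, y, z axes, in that order (R = Rz(yaw) Ry(pitch) Rx(roll)).
In Python, from station import arm gives the robot as it stands.
- The arm moves only by the shell command python3 -m crank 'ROWS' [OPENING] [FORCE]. ROWS is JSON, a list of rows, each an object of numbers: "dx", "dy", "dz": the shift along the tool's x, y, z in cm; "wx", "wy", "wz": the turn, a rotation vector about the tool's x, y, z in degrees. A call has exactly 10 rows; each row is the pose to reach, as a shift and turn from the pose commanded when the call began, along the tool's axes at that moment; what a row does not reach only later rows make up. A row lasts 1/8 s, in which the tool goes at most 62.5 mm and 10.7 degrees, less where a joint would pass 70% of its speed; a pose out of reach is approached as far as the arm can. A call with a gripper value outside its range is refused whole. OPENING is the finger opening in cm, from 0 to 8.76, set as the call begins (- or left out, the last holds). The fingers move at their own pace and stop on an object; FORCE is the grip in N (left out, the last holds). Time passes only in rows, so rows that repeat a pose let the fingers close, or fill a call up. It gives the time, the measured TCP pose, the force, the opening and the grip force at its end, in the units of the state.
- arm.get_state(): the state, without advancing time (a new reading comes with each control period).
- arm.grab_frame(name): name is "scene" or "top"; returns the picture (384x512x3 uint8, red, green, blue); there is no depth.
- arm.calibration(name): a dict with "fx", "fy", "cx", "cy" (pixels), "world_from_camera" (4x4, takes a point from camera to world coordinates). Camera axes: x right, y down, z forward; pixel columns grow to the right and rows downward; lengths in m; the calibration is good to about 2 mm. A picture is of the moment at which its call begins. calibration takes no time and is no camera call.
- arm.job_done(): hands the job in; it is judged then, once.
Trained networks look in the newest picture that a camera, given by its name, has taken for a name from the list of things; names that differ only in an ending like _2 or _b are one class to them, and where a whole thing is asked for, a point or a joint stands for the part that bears it (a point fixed in the world has none). Each returns a list of dicts, best first, with "confidence" (0 to 1); they miss things now and then, are a little off and sometimes report something else, mostly with a low value. They report only what shows in the picture. A call takes as long as a camera call. They do not tell look-alikes from the thing itself.
- arm.find_in(camera, query): "centre" ([x, y, z] in m, in world coordinates, good to about 4 mm: the middle of the surface that is visible of it).
- arm.masks_of(camera, query): "pixels" (384x512 bool, what is visible of it).
- arm.mark_of(camera, query): "centre" ([x, y, z] in m, in world coordinates, good to about 4 mm: a listed point, or the origin of a listed thing).
The state is a dict: "t": time; "q": joint angles; "qd": joint speeds; "joint_efforts": joint torques, N m; "eef_pos": TCP position; "ee_rot": TCP orientation; "force": force on the tool from outside, world axes, zero at the start; "moment": the same for the moment, N m; "width": finger opening in m; "gripper_force": force on a finger pad.
Only numpy, scipy, OpenCV 4.12 (cv2) and the standard library are available. Lean on these libraries where they do the work, as an engineer would, in place of code of your own. Each camera call takes 0.05 s, during which the arm holds its last target. There are 200 camera calls.

### The job

Unlock the tube tray on the bench shaker by turning the clamp knob beside it counterclockwise (seen from above) until it clicks past its detent and rests fully open. Then take the tray by its carrying handle, lift it straight up about 10 cm off its seat, and finish holding it there, level and still above the shaker, with nothing but the gripper carrying it. Do not put it down or let go, keep it level all the way, and leave the clamp open and the other lab things where they are.

Things in the scene. Friction and masses are not known exactly. Their poses are not given: they have to be found in the camera images.
- shaker: Bench shaker, fixed: white base 240 x 270 x 50 mm high; origin at the centre of its underside, z up. Tray seat towards its -y side, clamp knob towards its +y side, display and buttons along its -x edge. Yaw within 0.7 rad of the world's. Fixed equipment stands off along the bench's sides (red crate, centrifuge; |y| over 0.42 m) and far edge (x over 0.8 m), up to 140 mm high.
- seat (a point): Centre of the shaker's steel tray seat, 55 mm above the bench, at (15, -45, 55) mm in the shaker's frame, axes as the shaker's. A dark steel rim 9 mm high surrounds the tray with 2.5 mm clearance on every side.
- knob_grip (a point): Grip point on the clamp knob's vertical axis, 127 mm above the bench, at (15, 55, 127) mm in the shaker's frame. It turns with the knob: its y axis lies along the black grip bar (46 mm long, 16 mm thick, from 16 mm below to 14 mm above this point). Pinch the bar across its thickness, along this point's x axis. Below are a black disc, radius 23 mm, and a fixed steel post.
- tab_tip (a point): Point on the knob's steel clamp tab, 55 mm from the knob's axis in the knob_grip point's -y direction, 101 mm above the bench; turns with the knob. The tab is 18 mm wide and 8 mm thick and ends 63 mm from the axis; its top is 22 mm below the knob_grip point.
- clamp (a joint): Clamp knob turn, rad, growing counterclockwise from above. 0 = locked: tab points to the shaker's -y, 2 mm over the tray's edge, and stops it rising. 1.4 = stop, fully open: tab about along the shaker's +x, clear of the tray. Starts at 0. Detent: over-centre spring, up to 0.17 N m near 0.3; it springs back below 0.7, past that it snaps on by itself to 1.4 if free. One grasp can turn it all.
- tray: Grey plastic tube tray 150 (x) x 100 (y) x 40 mm high with two rows of small tubes whose caps reach 52 mm, fixed in it, and a carrying handle; 0.36 to 0.59 kg; origin at the centre of its underside, z up. It starts in the seat, aligned with the shaker. Its centre of mass is under the middle of the handle.
- handle (a point): Middle of the tray's carrying handle, 95 mm above the tray's underside: a black bar 130 mm long along the tray's x axis, 14 mm wide and 16 mm high (8 mm up and down from this point), on two thin steel posts 58 mm either side; free space of 47 mm below the bar. Pinch it in the middle across its width (along y).
- vial_front: Amber vial with cap, 28 mm across, 46 mm high, upright on the bench on the shaker's -x side; origin at the centre of its foot. Leave alone.
- vial_side: Amber vial with cap, 22 mm across, 40 mm high, upright on the bench on the shaker's +y side; origin at the centre of its foot. Leave alone.
- vial_back: Amber vial with cap, 32 mm across, 55 mm high, upright on the bench on the shaker's +x side; origin at the centre of its foot. Leave alone.
- orange_rack: Orange divided plastic box 120 x 90 x 45 mm high, open on top, on the bench to one side of the shaker; origin at the centre of its underside. Leave alone.
- pipette: White and grey pipette, 240 mm long along its x, 30 mm high, lying on the bench to one side of the shaker; origin at its middle on the bench. Leave alone.
- white_rack: White low tube rack 80 x 200 x 42 mm high on the bench to the left of the shaker (world +y); origin at the centre of its underside. Leave alone.
There are look-alikes about, which are no part of the job. What is shaped like the tray but orange or red is not meant.

How it is judged:
By the outcome, as a careful person would: the job done as asked, in the order asked, and still so for the second after the job is handed in, while the arm keeps its last pose, push and grip.
It also fails if it takes over 54 s, if anything falls off the work surface, if the arm or the gripper's body presses on something with over 40 N, if the wrist force passes 120 N, or if a joint passes its speed limit or range.

## Working session

There is one attempt and no reset: what is moved stays moved. The work goes in short steps, Python scripts to look and compute and a shell command to move; the robot and the scene stay as the last step left them, time stands still between calls to the robot, and variables do not carry over. Pictures are saved under pics/ and viewed, at most 10 in all, crops included, and the job is handed in when it is done.

```bash
mkdir -p pics; ls; cat > h.py <<'E'
from station import arm
import numpy as np, cv2
def save(n,name):
    im=arm.grab_frame(n); cv2.imwrite(f'pics/{name}.png',im[:,:,::-1]); return im
def px(n,p):
    c=arm.calibration(n); T=np.linalg.inv(c['world_from_camera']); q=T[:3,:3]@np.array(p)+T[:3,3]
    return np.round([c['fx']*q[0]/q[2]+c['cx'],c['fy']*q[1]/q[2]+c['cy']],0)
E
python3 - <<'E'
from h import *
print(arm.get_state(),arm.grip_point_offset)
a=save('scene','s1');b=save('top','t1')
cv2.imwrite('pics/both.png',np.vstack([a,b])[:,:,::-1])
for q in ['shaker','seat','knob_grip','tab_tip','tray','handle']:
  for n in ['scene','top']:
    for r in arm.mark_of(n,q): print(q,n,np.round(r['centre'],3),round(r['confidence'],2),px(n,r['centre']))
E
```

```text
pics
{'t': 0.0, 'q': array([-1.00792566e+00,  3.59387735e-01,  1.10558603e-02, -3.54593045e-04,
       -1.22411880e+00, -2.88083154e-01]), 'qd': array([ 1.54117003e-03, -1.09179786e-03, -5.96179609e-04, -2.04644595e-04,
        3.54017513e-05,  1.67177552e-03]), 'joint_efforts': array([ 4.02796422e-04, -5.82722926e+01,  2.93061876e+01,  6.99726239e+00,
        7.05403945e-03, -1.89267398e-04]), 'eef_pos': array([ 0.18298186, -0.64920551,  0.22562005]), 'ee_rot': array([ 3.13991177e+00, -1.50468591e-04, -2.86692577e+00]), 'force': array([ 0.15636334,  0.29601759, -0.47952783]), 'moment': array([ 0.00439027, -0.03734538,  0.02026052]), 'gripper_force': 0.0, 'width': 0.08751810380913887} 0.0188
shaker scene [0.593 0.096 0.001] 0.6 [269. 240.]
shaker top [0.594 0.101 0.001] 0.93 [219. 172.]
seat scene [0.618 0.055 0.055] 0.65 [254. 226.]
knob_grip scene [0.609 0.153 0.128] 0.78 [280. 228.]
knob_grip scene [0.432 0.109 0.   ] 0.66 [307. 216.]
knob_grip top [0.605 0.153 0.132] 0.62 [199. 160.]
tab_tip scene [0.609 0.099 0.103] 0.64 [267. 222.]
tab_tip scene [0.582 0.262 0.004] 0.47 [312. 272.]
tab_tip top [0.614 0.102 0.105] 0.54 [216. 159.]
tray scene [ 0.534 -0.19   0.001] 0.82 [225. 183.]
tray scene [ 0.307  0.251 -0.   ] 0.79 [365. 221.]
tray scene [0.617 0.054 0.057] 0.77 [254. 225.]
tray top [0.618 0.059 0.057] 0.67 [231. 161.]
tray top [0.309 0.252 0.   ] 0.64 [172. 259.]
tray top [ 0.535 -0.187 -0.   ] 0.62 [306. 189.]
handle scene [ 0.539 -0.186  0.093] 0.86 [223. 165.]
handle scene [0.305 0.247 0.095] 0.81 [371. 200.]
handle scene [0.618 0.055 0.151] 0.67 [254. 204.]
handle top [ 0.538 -0.189  0.095] 0.85 [310. 182.]
handle top [0.304 0.251 0.095] 0.84 [167. 261.]
handle top [0.617 0.054 0.148] 0.79 [231. 155.]
```

View pics/s1.png

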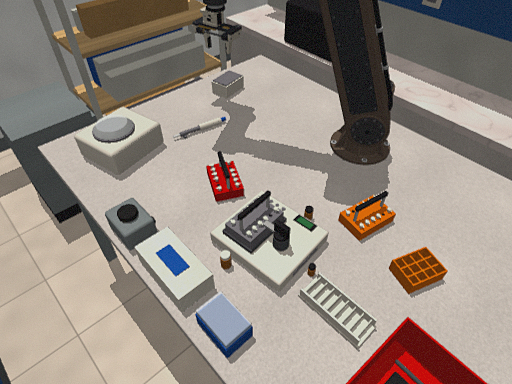

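View pics/t1.png

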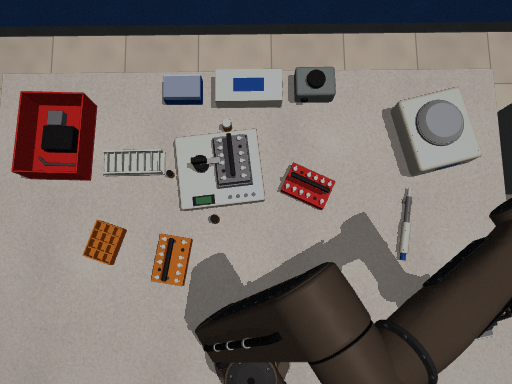

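Candidates for the tray, as scene / top pixels: grey on the shaker (254,204)/(231,155), red (223,165)/(310,182), and orange (371,200)/(167,261). I choose the grey one, which sits in the seat beside the knob. The knob is at top (199,160), and its tab points at the tray. Next I check with one close crop and measure the yaw.

```bash
cat >> h.py <<'E'
def plane(n,uv,z):
    c=arm.calibration(n);T=c['world_from_camera'];uv=np.asarray(uv,float)
    d=np.c_[(uv[:,0]-c['cx'])/c['fx'],(uv[:,1]-c['cy'])/c['fy'],np.ones(len(uv))]@T[:3,:3].T
    o=T[:3,3];return o+d*((z-o[2])/d[:,2])[:,None]
E
python3 - <<'E'
from h import *
b=arm.grab_frame('top')
g=b.max(2)
for q,near in [('shaker',(219,172)),('tray',(231,158))]:
  for r in arm.masks_of('top',q):
    m=r['pixels']; v,u=np.nonzero(m)
    if abs(u.mean()-near[0])>15 or abs(v.mean()-near[1])>15: continue
    z=.05 if q=='shaker' else .095
    P=plane('top',np.c_[u,v],z)[:,:2].astype(np.float32)
    R=cv2.minAreaRect(P*1000); print(q,r['confidence'],R)
    if q=='tray':
      k=m&(g<45); n,l,s,_=cv2.connectedComponentsWithStats(k.astype(np.uint8)); i=1+s[1:,4].argmax()
      v,u=np.nonzero(l==i); P=plane('top',np.c_[u,v],.158)[:,:2]
      c=P.mean(0); w=np.linalg.svd(P-c)[2][0]; print('handle',c,np.degrees(np.arctan(w[1]/w[0])),len(u),np.ptp((P-c)@w))
for n in ['top','scene']:
  for q in ['shaker','handle','knob_grip','tab_tip']:
    print(n,q,[np.round(r['centre'],3) for r in arm.mark_of(n,q) if np.hypot(r['centre'][0]-.61,r['centre'][1]-.1)<.1])
s=arm.grab_frame('scene')
f=lambda i:cv2.resize(i,(396,500),interpolation=cv2.INTER_CUBIC)
cv2.imwrite('pics/c1.png',np.hstack([f(b[110:225,165:275]),f(s[175:300,205:335])])[:,:,::-1])
E
```

```text
shaker 0.79 ((595.7545776367188, 96.87532806396484), (248.85174560546875, 271.4903869628906), 6.99224853515625)
tray 0.9 ((617.0513305664062, 54.73727798461914), (161.1929168701172, 98.4811782836914), 6.304826736450195)
handle [0.61316007 0.05459284] 5.93045731030889 196 0.12719798387927336
top shaker [array([ 0.594,  0.096, -0.001])]
top handle [array([0.615, 0.057, 0.149])]
top knob_grip [array([0.604, 0.155, 0.13 ])]
top tab_tip [array([0.613, 0.1  , 0.106])]
scene shaker [array([0.593, 0.096, 0.001])]
scene handle [array([0.618, 0.055, 0.151])]
scene knob_grip [array([0.609, 0.153, 0.128])]
scene tab_tip [array([0.609, 0.099, 0.103])]
```

View pics/c1.png

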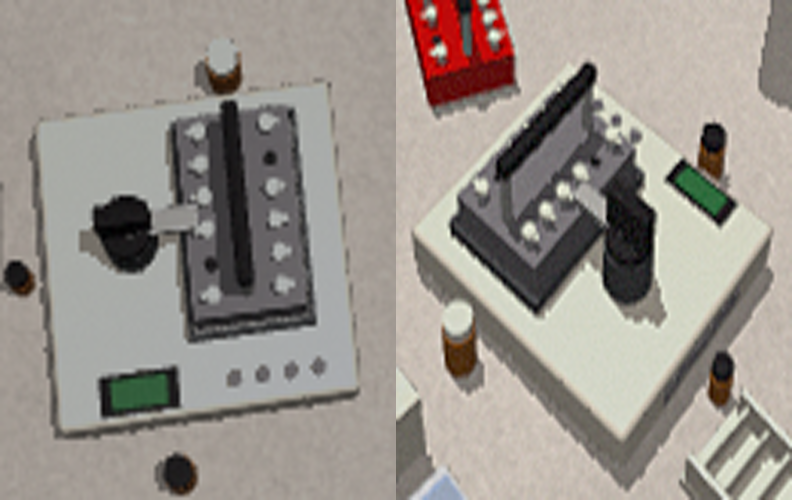

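The crop confirms the grey tray in its seat, with the handle at crop (237,195) left. The knob bar is at (125,215), with the tab at (175,215) over the tray edge; it is locked. The fits agree: yaw ≈ 6.2°, seat/handle ≈ (0.616, 0.055), knob ≈ (0.605, 0.154). Next I move above the knob.

```bash
cat >> h.py <<'E'
from scipy.spatial.transform import Rotation as Ro
def go(p,yawdeg):
    s=arm.get_state();R=Ro.from_euler('xyz',s['ee_rot']);G=Ro.from_euler('xyz',[180,0,yawdeg],degrees=True)
    print('d cm',np.round(R.inv().apply(np.array(p)-s['eef_pos'])*100,2),'w deg',np.round(np.degrees((R.inv()*G).as_rotvec()),2),'t',s['t'],'F',np.round(s['force'],1),'M',np.round(s['moment'],2),'w',s['width'],'gf',s['gripper_force'])
E
python3 -c "from h import *;go([.605,.154,.235],-83.8)"
python3 -m crank '[{"dx":-2,"dy":2,"wz":-4},{"dx":-6,"dy":6,"wz":-8},{"dx":-10,"dy":10,"wz":-12},{"dx":-14,"dy":14,"wz":-17},{"dx":-18,"dy":18,"wz":-22},{"dx":-22,"dy":22,"wz":-27},{"dx":-26,"dy":26,"wz":-32},{"dx":-29,"dy":30,"wz":-36},{"dx":-31,"dy":32,"wz":-39},{"dx":-32,"dy":33,"wz":-40}]' 8.7 20
python3 -c "from h import *;go([.605,.154,.235],-83.8)"
```

```text
d cm [-62.41  65.9   -0.84] w deg [  0.     0.   -80.46] t 1.3 F [-0.2 -0.2 -0.4] M [-0.04  0.01 -0.04] w 0.0877709989285164 gf 0.0
d cm [-62.41  65.9   -0.84] w deg [  0.     0.   -80.46] t 1.3 F [-0.2 -0.2 -0.4] M [-0.04  0.01 -0.04] w 0.0877709989285164 gf 0.0$[0]: bad value
```

```bash

python3 -m crank '[{"dx":-2,"dy":2,"dz":0,"wx":0,"wy":0,"wz":-4},{"dx":-6,"dy":6,"dz":0,"wx":0,"wy":0,"wz":-8},{"dx":-10,"dy":10,"dz":0,"wx":0,"wy":0,"wz":-12},{"dx":-14,"dy":14,"dz":0,"wx":0,"wy":0,"wz":-17},{"dx":-18,"dy":18,"dz":0,"wx":0,"wy":0,"wz":-22},{"dx":-22,"dy":22,"dz":0,"wx":0,"wy":0,"wz":-27},{"dx":-26,"dy":26,"dz":0,"wx":0,"wy":0,"wz":-32},{"dx":-29,"dy":30,"dz":0,"wx":0,"wy":0,"wz":-36},{"dx":-31,"dy":32,"dz":0,"wx":0,"wy":0,"wz":-39},{"dx":-32,"dy":33,"dz":-1,"wx":0,"wy":0,"wz":-40}]' 8.7 20
python3 -c "from h import *;go([.605,.154,.235],-83.8)"
```

```text
t: 2.55
eef_pos: [0.4018, -0.2439, 0.2366]
ee_rot: [3.141, -0.0, -2.166]
force: [0.9, -0.4, 0.5]
width: 0.087
gripper_force: 0.0
d cm [-44.34   5.49   0.16] w deg [ 4.000e-02  0.000e+00 -4.031e+01] t 2.55 F [ 0.9 -0.4  0.5] M [-0.01  0.06  0.04] w 0.08700101298089173 gf 0.0
```

```bash

python3 -m crank '[{"dx":-2,"dy":0,"dz":0,"wx":0,"wy":0,"wz":-3},{"dx":-6,"dy":1,"dz":0,"wx":0,"wy":0,"wz":-7},{"dx":-11,"dy":1.5,"dz":0,"wx":0,"wy":0,"wz":-12},{"dx":-17,"dy":2,"dz":0,"wx":0,"wy":0,"wz":-17},{"dx":-23,"dy":3,"dz":0,"wx":0,"wy":0,"wz":-23},{"dx":-29,"dy":3.6,"dz":0,"wx":0,"wy":0,"wz":-29},{"dx":-35,"dy":4.4,"dz":0,"wx":0,"wy":0,"wz":-34},{"dx":-40,"dy":5,"dz":0,"wx":0,"wy":0,"wz":-38},{"dx":-43,"dy":5.3,"dz":0,"wx":0,"wy":0,"wz":-40},{"dx":-44.3,"dy":5.5,"dz":0,"wx":0,"wy":0,"wz":-40.3}]'  5
python3 - <<'E'
from h import *
go([.605,.154,.235],-83.8)
s=arm.grab_frame('scene');b=arm.grab_frame('top')
print(px('top',[.605,.154,.235]),px('scene',[.605,.154,.235]))
f=lambda i:cv2.resize(i,(396,500),interpolation=cv2.INTER_CUBIC)
cv2.imwrite('pics/c2.png',np.hstack([f(b[110:225,165:275]),f(s[150:300,205:325])])[:,:,::-1])
E
```

```text
t: 3.8
eef_pos: [0.6063, 0.1529, 0.2364]
ee_rot: [3.141, -0.0, -1.465]
force: [0.4, -0.4, -0.3]
width: 0.0498
gripper_force: 0.0
d cm [-0.13  0.12  0.14] w deg [ 0.02 -0.02 -0.14] t 3.8 F [ 0.4 -0.4 -0.3] M [-0.03  0.15  0.02] w 0.04982948369619681 gf 0.0
[194. 152.] [284. 201.]
```

View pics/c2.png

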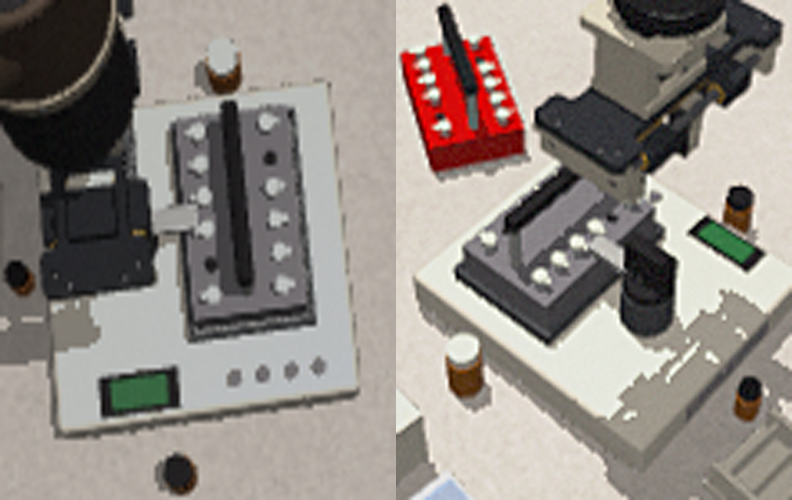

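The picture shows the gripper over the knob, with its fingers either side of the bar (crop left (97,220)) and the tab still locked. I go down, then close.

```bash

python3 -m crank '[{"dx":0,"dy":0,"dz":1,"wx":0,"wy":0,"wz":0},{"dx":0,"dy":0,"dz":2.5,"wx":0,"wy":0,"wz":0},{"dx":-0.1,"dy":0.1,"dz":4,"wx":0,"wy":0,"wz":0},{"dx":-0.1,"dy":0.1,"dz":5.5,"wx":0,"wy":0,"wz":0},{"dx":-0.1,"dy":0.1,"dz":7,"wx":0,"wy":0,"wz":0},{"dx":-0.1,"dy":0.1,"dz":8.5,"wx":0,"wy":0,"wz":0},{"dx":-0.1,"dy":0.1,"dz":9.8,"wx":0,"wy":0,"wz":0},{"dx":-0.1,"dy":0.1,"dz":10.8,"wx":0,"wy":0,"wz":0},{"dx":-0.1,"dy":0.1,"dz":11.4,"wx":0,"wy":0,"wz":0},{"dx":-0.1,"dy":0.1,"dz":11.6,"wx":0,"wy":0,"wz":0}]' 5 20
python3 - <<'E'
from h import *
go([.605,.154,.12],-83.8)
s=arm.grab_frame('scene')
cv2.imwrite('pics/c3.png',cv2.resize(s[150:290,210:340],None,fx=4,fy=4,interpolation=cv2.INTER_CUBIC)[:,:,::-1])
E
```

```text
t: 5.15
eef_pos: [0.6044, 0.1528, 0.1203]
ee_rot: [3.141, -0.0, -1.465]
force: [-0.1, -0.1, 0.2]
width: 0.05
gripper_force: 0.0
d cm [-0.11 -0.07  0.03] w deg [ 0.01 -0.01 -0.15] t 5.15 F [-0.1 -0.1  0.2] M [0.02 0.15 0.02] w 0.05003406179323822 gf 0.0
```

View pics/c3.png

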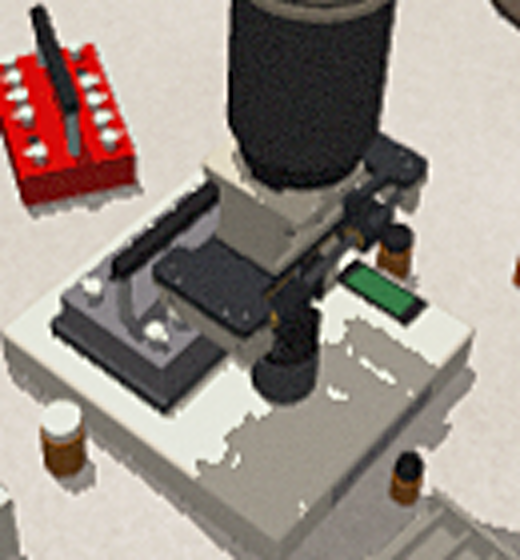

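The fingers straddle the knob bar (crop (295,320)) and the body is clear of the handle. I close.

```bash

python3 -m crank '[{"dx":0,"dy":0,"dz":0,"wx":0,"wy":0,"wz":0},{"dx":0,"dy":0,"dz":0,"wx":0,"wy":0,"wz":0},{"dx":0,"dy":0,"dz":0,"wx":0,"wy":0,"wz":0},{"dx":0,"dy":0,"dz":0,"wx":0,"wy":0,"wz":0},{"dx":0,"dy":0,"dz":0,"wx":0,"wy":0,"wz":0},{"dx":0,"dy":0,"dz":0,"wx":0,"wy":0,"wz":0},{"dx":0,"dy":0,"dz":0,"wx":0,"wy":0,"wz":0},{"dx":0,"dy":0,"dz":0,"wx":0,"wy":0,"wz":0},{"dx":0,"dy":0,"dz":0,"wx":0,"wy":0,"wz":0},{"dx":0,"dy":0,"dz":0,"wx":0,"wy":0,"wz":0}]' 0 40
python3 -c "from h import *;go([.605,.154,.12],-83.8)"
```

```text
t: 6.45
eef_pos: [0.6046, 0.1529, 0.1207]
ee_rot: [-3.141, 0.0, -1.465]
force: [1.3, -0.0, 1.0]
width: 0.0154
gripper_force: 40.0
d cm [-0.11 -0.05  0.07] w deg [-0.03  0.   -0.15] t 6.45 F [ 1.3 -0.   1. ] M [-0.09 -0.55  0.02] w 0.015422306792306054 gf 39.998130798339844
```

```bash

python3 -m crank '[{"dx":0,"dy":0,"dz":0,"wx":0,"wy":0,"wz":-3},{"dx":0,"dy":0,"dz":0,"wx":0,"wy":0,"wz":-7},{"dx":0,"dy":0,"dz":0,"wx":0,"wy":0,"wz":-11},{"dx":0,"dy":0,"dz":0,"wx":0,"wy":0,"wz":-15},{"dx":0,"dy":0,"dz":0,"wx":0,"wy":0,"wz":-19},{"dx":0,"dy":0,"dz":0,"wx":0,"wy":0,"wz":-23},{"dx":0,"dy":0,"dz":0,"wx":0,"wy":0,"wz":-27},{"dx":0,"dy":0,"dz":0,"wx":0,"wy":0,"wz":-31},{"dx":0,"dy":0,"dz":0,"wx":0,"wy":0,"wz":-34},{"dx":0,"dy":0,"dz":0,"wx":0,"wy":0,"wz":-36}]'
python3 -c "from h import *;go([.605,.154,.12],-3.8)"
```

```text
t: 7.7
eef_pos: [0.6053, 0.1532, 0.1208]
ee_rot: [-3.14, -0.001, -0.836]
force: [5.7, 0.5, -1.2]
width: 0.0157
gripper_force: 40.0
d cm [-0.08 -0.03  0.08] w deg [ -0.08  -0.07 -44.08] t 7.7 F [ 5.7  0.5 -1.2] M [ 0.12 -2.04 -0.07] w 0.015659276575859638 gf 40.00410318374634
```

```bash

python3 -m crank '[{"dx":0,"dy":0,"dz":0,"wx":0,"wy":0,"wz":-3},{"dx":0,"dy":0,"dz":0,"wx":0,"wy":0,"wz":-8},{"dx":0,"dy":0,"dz":0,"wx":0,"wy":0,"wz":-13},{"dx":0,"dy":0,"dz":0,"wx":0,"wy":0,"wz":-18},{"dx":0,"dy":0,"dz":0,"wx":0,"wy":0,"wz":-23},{"dx":0,"dy":0,"dz":0,"wx":0,"wy":0,"wz":-28},{"dx":0,"dy":0,"dz":0,"wx":0,"wy":0,"wz":-33},{"dx":0,"dy":0,"dz":0,"wx":0,"wy":0,"wz":-38},{"dx":0,"dy":0,"dz":0,"wx":0,"wy":0,"wz":-42},{"dx":0,"dy":0,"dz":0,"wx":0,"wy":0,"wz":-44}]'
python3 -c "from h import *;go([.605,.154,.12],-3.8)"
```

```text
t: 8.95
eef_pos: [0.6058, 0.1541, 0.1208]
ee_rot: [-3.14, -0.003, -0.067]
force: [6.7, 3.5, -2.7]
width: 0.0159
gripper_force: 40.0
d cm [-0.08  0.01  0.08] w deg [-0.12 -0.16 -0.03] t 8.95 F [ 6.7  3.5 -2.7] M [ 1.17 -2.38  0.02] w 0.015852130868951098 gf 39.99798774719238
```

Turned the full 80°. I release, opening only slightly so the fingers clear the tray, then rise.

```bash

python3 -m crank '[{"dx":0,"dy":0,"dz":0,"wx":0,"wy":0,"wz":0},{"dx":0,"dy":0,"dz":0,"wx":0,"wy":0,"wz":0},{"dx":0,"dy":0,"dz":0,"wx":0,"wy":0,"wz":0},{"dx":0,"dy":0,"dz":0,"wx":0,"wy":0,"wz":0},{"dx":0,"dy":0,"dz":-1,"wx":0,"wy":0,"wz":0},{"dx":0,"dy":0,"dz":-3,"wx":0,"wy":0,"wz":0},{"dx":0,"dy":0,"dz":-5,"wx":0,"wy":0,"wz":0},{"dx":0,"dy":0,"dz":-7.5,"wx":0,"wy":0,"wz":0},{"dx":0,"dy":0,"dz":-9,"wx":0,"wy":0,"wz":0},{"dx":0,"dy":0,"dz":-10,"wx":0,"wy":0,"wz":0}]' 3.6 20
python3 - <<'E'
from h import *
go([.616,.055,.220],6.2)
s=arm.grab_frame('scene');b=arm.grab_frame('top')
for n in ['top','scene']:
  for q in ['shaker','handle','knob_grip','tab_tip','tray']:
    print(n,q,[(np.round(r['centre'],3),round(r['confidence'],2)) for r in arm.mark_of(n,q) if np.hypot(r['centre'][0]-.61,r['centre'][1]-.1)<.12])
f=lambda i:cv2.resize(i,(396,500),interpolation=cv2.INTER_CUBIC)
cv2.imwrite('pics/c4.png',np.hstack([f(b[110:225,165:275]),f(s[150:300,205:325])])[:,:,::-1])
E
```

```text
t: 10.2
eef_pos: [0.6045, 0.1529, 0.2216]
ee_rot: [-3.141, -0.001, -0.069]
force: [0.1, -0.2, 0.6]
width: 0.0359
gripper_force: 0.0
d cm [1.83 9.69 0.15] w deg [ -0.03  -0.04 -10.16] t 10.2 F [ 0.1 -0.2  0.6] M [-0.1   0.18  0.03] w 0.035914674615649136 gf 0.0
top shaker [(array([ 0.593,  0.098, -0.001]), 0.83)]
top handle [(array([0.602, 0.154, 0.131]), 0.67), (array([0.614, 0.056, 0.148]), 0.65)]
top knob_grip [(array([0.606, 0.152, 0.129]), 0.47)]
top tab_tip [(array([ 0.593,  0.097, -0.003]), 0.25)]
top tray [(array([0.617, 0.059, 0.057]), 0.81)]
scene shaker [(array([0.593, 0.096, 0.001]), 0.89)]
scene handle [(array([0.62 , 0.054, 0.154]), 0.69)]
scene knob_grip [(array([0.612, 0.155, 0.126]), 0.89)]
scene tab_tip [(array([0.659, 0.153, 0.1  ]), 0.59)]
scene tray [(array([0.615, 0.056, 0.056]), 0.85)]
```

View pics/c4.png

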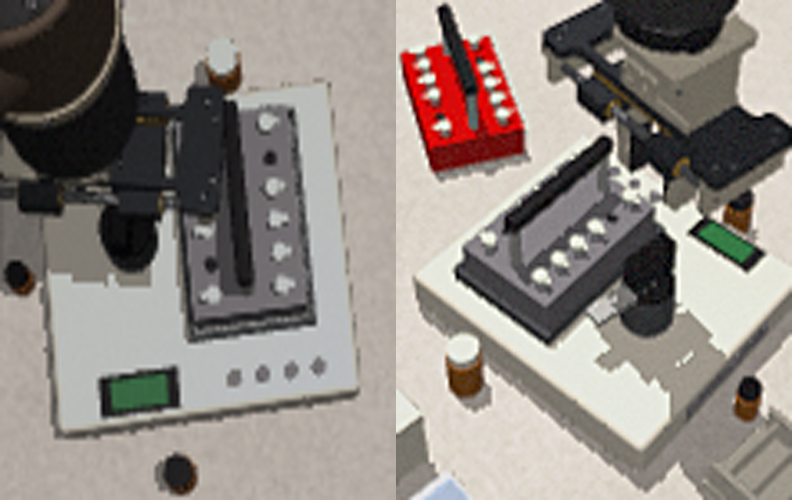

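The tab now points along +x (crop right (610,305)) and is clear of the tray, which is still seated. The clamp is open. Next I move over the handle.

```bash

python3 -m crank '[{"dx":0.2,"dy":1,"dz":0,"wx":0,"wy":0,"wz":-1},{"dx":0.5,"dy":2.5,"dz":0,"wx":0,"wy":0,"wz":-3},{"dx":0.8,"dy":4.5,"dz":0,"wx":0,"wy":0,"wz":-5},{"dx":1.2,"dy":6.5,"dz":0,"wx":0,"wy":0,"wz":-7},{"dx":1.5,"dy":8,"dz":0,"wx":0,"wy":0,"wz":-9},{"dx":1.7,"dy":9,"dz":0,"wx":0,"wy":0,"wz":-10},{"dx":1.8,"dy":9.6,"dz":0,"wx":0,"wy":0,"wz":-10.1},{"dx":1.8,"dy":9.6,"dz":0,"wx":0,"wy":0,"wz":-10.1},{"dx":1.8,"dy":9.6,"dz":0,"wx":0,"wy":0,"wz":-10.1},{"dx":1.8,"dy":9.6,"dz":0,"wx":0,"wy":0,"wz":-10.1}]' 6 20
python3 -c "from h import *;go([.616,.0555,.132],6.2)"
```

```text
t: 12.05
eef_pos: [0.6157, 0.0562, 0.2206]
ee_rot: [3.142, -0.0, 0.108]
force: [0.1, 0.2, -0.1]
width: 0.0602
gripper_force: 0.0
d cm [0.02 0.07 8.86] w deg [ 0.   -0.   -0.03] t 12.05 F [ 0.1  0.2 -0.1] M [-0.03  0.15  0.07] w 0.06019509944526166 gf 0.0
```

```bash

python3 -m crank '[{"dx":0,"dy":0,"dz":1,"wx":0,"wy":0,"wz":0},{"dx":0,"dy":0,"dz":2,"wx":0,"wy":0,"wz":0},{"dx":0,"dy":0,"dz":3.2,"wx":0,"wy":0,"wz":0},{"dx":0,"dy":0,"dz":4.5,"wx":0,"wy":0,"wz":0},{"dx":0,"dy":0,"dz":5.8,"wx":0,"wy":0,"wz":0},{"dx":0,"dy":0,"dz":7,"wx":0,"wy":0,"wz":0},{"dx":0,"dy":0,"dz":8,"wx":0,"wy":0,"wz":0},{"dx":0,"dy":0,"dz":8.6,"wx":0,"wy":0,"wz":0},{"dx":0,"dy":0,"dz":8.8,"wx":0,"wy":0,"wz":0},{"dx":0,"dy":0,"dz":8.8,"wx":0,"wy":0,"wz":0}]'
python3 - <<'E'
from h import *
go([.616,.0555,.132],6.2)
s=arm.grab_frame('scene')
cv2.imwrite('pics/c5.png',cv2.resize(s[150:290,210:340],None,fx=4,fy=4,interpolation=cv2.INTER_CUBIC)[:,:,::-1])
E
```

```text
t: 13.3
eef_pos: [0.6159, 0.0558, 0.1327]
ee_rot: [3.142, -0.0, 0.107]
force: [0.0, -0.3, 0.9]
width: 0.0599
gripper_force: 0.0
d cm [0.01 0.03 0.07] w deg [ 0.   -0.02 -0.05] t 13.3 F [ 0.  -0.3  0.9] M [-0.12  0.17  0.02] w 0.059928690950857344 gf 0.0
```

View pics/c5.png

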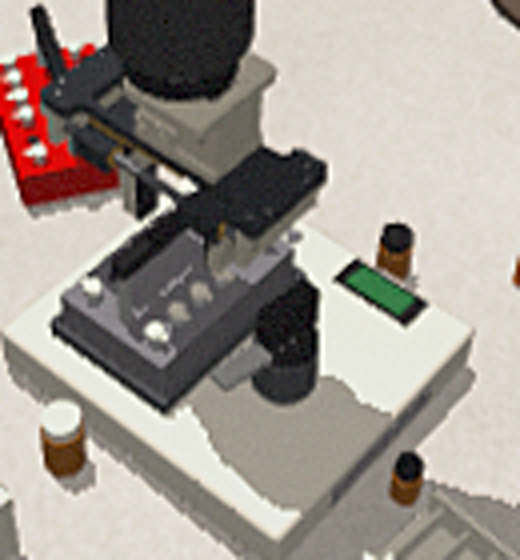

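The fingers straddle the handle bar near its middle (crop (190,210)), and the clamp is open. I close.

```bash

python3 -m crank '[{"dx":0,"dy":0,"dz":0,"wx":0,"wy":0,"wz":0},{"dx":0,"dy":0,"dz":0,"wx":0,"wy":0,"wz":0},{"dx":0,"dy":0,"dz":0,"wx":0,"wy":0,"wz":0},{"dx":0,"dy":0,"dz":0,"wx":0,"wy":0,"wz":0},{"dx":0,"dy":0,"dz":0,"wx":0,"wy":0,"wz":0},{"dx":0,"dy":0,"dz":0,"wx":0,"wy":0,"wz":0},{"dx":0,"dy":0,"dz":0,"wx":0,"wy":0,"wz":0},{"dx":0,"dy":0,"dz":0,"wx":0,"wy":0,"wz":0},{"dx":0,"dy":0,"dz":0,"wx":0,"wy":0,"wz":0},{"dx":0,"dy":0,"dz":0,"wx":0,"wy":0,"wz":0}]' 0 45
python3 -c "from h import *;go([.616,.0555,.132],6.2)"
```

```text
t: 14.6
eef_pos: [0.6156, 0.0557, 0.1325]
ee_rot: [3.141, 0.0, 0.107]
force: [-0.2, -2.1, -1.6]
width: 0.0136
gripper_force: 45.0
d cm [0.04 0.02 0.05] w deg [ 0.01  0.02 -0.06] t 14.6 F [-0.2 -2.1 -1.6] M [-0.8   0.17 -0.05] w 0.01361790128627951 gf 44.99946355819702
```

Held, with low side force. I lift gently, 2 cm first.

```bash

python3 -m crank '[{"dx":0,"dy":0,"dz":-0.1,"wx":0,"wy":0,"wz":0},{"dx":0,"dy":0,"dz":-0.3,"wx":0,"wy":0,"wz":0},{"dx":0,"dy":0,"dz":-0.5,"wx":0,"wy":0,"wz":0},{"dx":0,"dy":0,"dz":-0.8,"wx":0,"wy":0,"wz":0},{"dx":0,"dy":0,"dz":-1.1,"wx":0,"wy":0,"wz":0},{"dx":0,"dy":0,"dz":-1.4,"wx":0,"wy":0,"wz":0},{"dx":0,"dy":0,"dz":-1.7,"wx":0,"wy":0,"wz":0},{"dx":0,"dy":0,"dz":-1.9,"wx":0,"wy":0,"wz":0},{"dx":0,"dy":0,"dz":-2,"wx":0,"wy":0,"wz":0},{"dx":0,"dy":0,"dz":-2,"wx":0,"wy":0,"wz":0}]'
python3 -c "from h import *;go([.616,.0555,.232],6.2)"
```

```text
t: 15.85
eef_pos: [0.6157, 0.0558, 0.1526]
ee_rot: [-3.142, -0.0, 0.107]
force: [1.1, 0.3, -4.1]
width: 0.0134
gripper_force: 45.0
d cm [ 0.03  0.03 -7.94] w deg [-0.   -0.   -0.06] t 15.85 F [ 1.1  0.3 -4.1] M [-0.1   0.15  0.06] w 0.013370457111898944 gf 44.99887526035309
```

```bash

python3 -m crank '[{"dx":0,"dy":0,"dz":-0.5,"wx":0,"wy":0,"wz":0},{"dx":0,"dy":0,"dz":-1.3,"wx":0,"wy":0,"wz":0},{"dx":0,"dy":0,"dz":-2.3,"wx":0,"wy":0,"wz":0},{"dx":0,"dy":0,"dz":-3.5,"wx":0,"wy":0,"wz":0},{"dx":0,"dy":0,"dz":-4.7,"wx":0,"wy":0,"wz":0},{"dx":0,"dy":0,"dz":-5.9,"wx":0,"wy":0,"wz":0},{"dx":0,"dy":0,"dz":-6.9,"wx":0,"wy":0,"wz":0},{"dx":0,"dy":0,"dz":-7.6,"wx":0,"wy":0,"wz":0},{"dx":0,"dy":0,"dz":-8,"wx":0,"wy":0,"wz":0},{"dx":0,"dy":0,"dz":-8,"wx":0,"wy":0,"wz":0}]'
python3 - <<'E'
from h import *
go([.616,.0555,.232],6.2)
s=arm.grab_frame('scene');b=arm.grab_frame('top')
for q in ['handle','knob_grip','tab_tip','tray']:
    print(q,[(np.round(r['centre'],3),round(r['confidence'],2)) for r in arm.mark_of('scene',q)])
f=lambda i:cv2.resize(i,(396,500),interpolation=cv2.INTER_CUBIC)
cv2.imwrite('pics/c6.png',np.hstack([f(b[110:225,165:275]),f(s[150:300,205:325])])[:,:,::-1])
E
```

```text
t: 17.1
eef_pos: [0.6157, 0.0558, 0.2326]
ee_rot: [-3.142, -0.0, 0.107]
force: [1.1, 0.1, -4.3]
width: 0.0138
gripper_force: 45.0
d cm [0.02 0.03 0.06] w deg [-0.   -0.01 -0.06] t 17.1 F [ 1.1  0.1 -4.3] M [-0.14  0.13  0.  ] w 0.01380643699480793 gf 44.99873399734497
handle [(array([0.307, 0.25 , 0.095]), 0.87), (array([ 0.539, -0.187,  0.094]), 0.81), (array([0.62 , 0.055, 0.252]), 0.59)]
knob_grip [(array([0.613, 0.153, 0.126]), 0.91), (array([0.616, 0.054, 0.254]), 0.16)]
tab_tip [(array([0.658, 0.155, 0.1  ]), 0.57)]
tray [(array([0.617, 0.054, 0.157]), 0.94), (array([ 0.305,  0.248, -0.   ]), 0.83), (array([ 0.535, -0.189, -0.004]), 0.81), (array([0.433, 0.112, 0.003]), 0.22)]
```

View pics/c6.png

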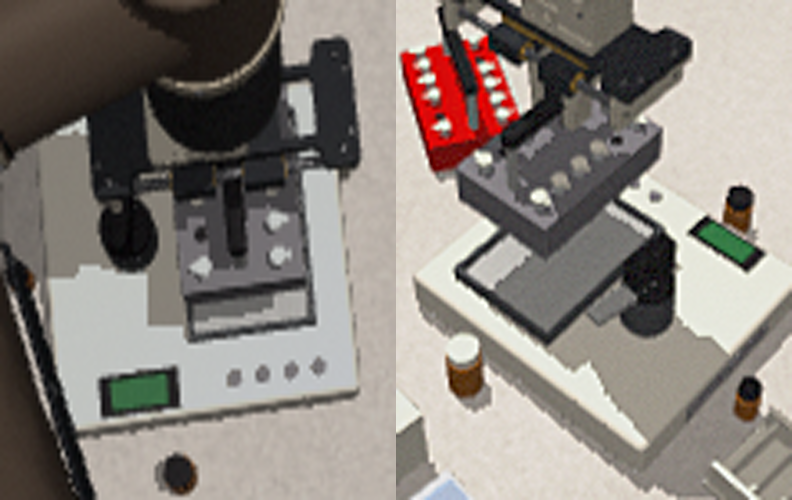

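The tray hangs level about 10 cm above the empty seat (crop right (560,185)). The clamp is open at (610,305) and the vials are in place. I settle briefly and hand in.

```bash

python3 -m crank '[{"dx":0,"dy":0,"dz":0,"wx":0,"wy":0,"wz":0},{"dx":0,"dy":0,"dz":0,"wx":0,"wy":0,"wz":0},{"dx":0,"dy":0,"dz":0,"wx":0,"wy":0,"wz":0},{"dx":0,"dy":0,"dz":0,"wx":0,"wy":0,"wz":0},{"dx":0,"dy":0,"dz":0,"wx":0,"wy":0,"wz":0},{"dx":0,"dy":0,"dz":0,"wx":0,"wy":0,"wz":0},{"dx":0,"dy":0,"dz":0,"wx":0,"wy":0,"wz":0},{"dx":0,"dy":0,"dz":0,"wx":0,"wy":0,"wz":0},{"dx":0,"dy":0,"dz":0,"wx":0,"wy":0,"wz":0},{"dx":0,"dy":0,"dz":0,"wx":0,"wy":0,"wz":0}]'
python3 -c "from h import *;go([.616,.0555,.232],6.2);print(arm.job_done())"
```

```text
t: 18.65
eef_pos: [0.6157, 0.0558, 0.2326]
ee_rot: [-3.142, 0.0, 0.107]
force: [-0.4, 0.5, -4.4]
width: 0.0132
gripper_force: 45.0
d cm [0.03 0.03 0.06] w deg [-0.    0.   -0.06] t 18.65 F [-0.4  0.5 -4.4] M [-0.1   0.13 -0.03] w 0.013219755207593723 gf 44.998739361763
the job is handed in; nothing more can be done
None
```

The job is handed in at 18.65 s: the clamp knob is turned fully open, and the gripper holds the grey tray level and still about 10 cm above its seat.

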